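# Let the bench rest out one hole and hold its lock pin home

### The job

On the telescopic bench rest with the V-shaped head, pull up the black lock plunger, slide its tube section one hole further out (the way of its head, away from the clamp block) and feel for the pin to drop into that next hole, which is hidden under the section. Then push the plunger all the way down and finish while still holding it pressed fully home: do not let go. Leave the flat-headed rest and everything else on the bench alone.

Things in the scene. Friction and masses are not known exactly. Their poses are not given: they have to be found in the camera images.
- vee_rest: Bench rest with a V head, fixed down: blue plate 300 x 70 x 12 mm, blue clamp block 56 mm wide, top z 58 mm, on its inner (-x) end; from the block a 25 mm square steel bar runs along +x, top z 47 mm, with 12 mm holes in its top every 40 mm. On it slides an aluminium tube section. Origin: plate underside, under the bar, 15 mm outward of plate centre; z up, +x = out. Knob at x -60 mm, y 0 at the start.
- vee_section (a joint): Slide of the V rest's bright tube section (140 x 36 x 36 mm, top z 52.5 mm, hides the next holes) along the rest's +x, m: 0 in the starting hole, 0.040 in the next hole out, 0.080 in the one after; range -0.020 to 0.085. Pin in a hole: about 2 mm play either way. Pin pulled: slides against about 2 N and stays where it is left.
- vee_plunger (a joint): Plunger height over fully home, m: 0 = knob flush on its housing, a firm stop. Sprung, 900 N/m: let go in a hole it rests about 5 mm up, 8 mm pin in the hole and locking; pressing it to 0 takes 5 N and it returns when let go; above 0.012 the pin is clear (6 N pull); upper stop 0.017. Let go between holes, the round-tipped pin rides on the bar at 0.012 and drops by itself over a hole (pushing it along so: 2 to 4 N).
- vee_knob (a point): Centre of the V rest's plunger knob: upright plain black cylinder, 24 mm diameter, 34 mm tall (17 mm above and below this point). Its underside is 12 mm above the top of the tube section when home (steel housing of 22 mm diameter between), about 17 mm at the start. It travels with the section and the plunger.
- vee_head (a point): Foot of the V, 95 mm outward of the knob's axis on the section, z 80 mm. The V is two plates at 45 degrees, 30 mm long, about 48 mm across, top near z 99 mm.
- flat_rest: The other bench rest, not to be touched: built just like the V rest, same sizes, colours, origin and axes, but its head is a flat plate, 40 x 60 x 8 mm, top z 82.5 mm.
- flat_section (a joint): Slide of the flat rest's section, as on the V rest. To be left at 0.
- flat_plunger (a joint): Height of the flat rest's plunger, as on the V rest. To be left alone (about 0.005).
- tape: Roll of black tape lying flat, 70 mm diameter, 19 mm high; origin centre of underside. Bystander.
- screw_jar: Clear jar of 48 mm diameter, 65 mm high, white lid; origin centre of underside. Bystander.
- screwdriver: Screwdriver, 180 mm long, lying along its x. Bystander.
- wrench: Steel wrench, 160 mm long, lying along its x. Bystander.
- mug: White mug, 76 mm diameter, 90 mm high; origin centre of underside. Bystander.
- meter: Hand-held grey meter, 150 x 78 x 35 mm, lying flat; origin centre of underside. Bystander.
- relay_box: Small cardboard box, 70 x 50 x 45 mm; origin centre of underside. Bystander.

How it is judged (in metres and radians):
On the way, in this order (a step that is already met when the one before it is completed fails the run):
1. the V rest's plunger is pulled clear of its first hole (value of joint vee_plunger above 0.0118 m and value of joint vee_section below 0.015 m), for 0.05 s.
2. its pin has dropped into the next hole out (value of joint vee_section between 0.034 and 0.046 m and value of joint vee_plunger below 0.008 m), for 0.1 s.
At the end, for the whole second after the job is handed in: The V rest's section is at the next hole out (40 mm, within 6 mm), its plunger is held down to less than 2 mm from fully home by the fingers (more than 2 N on it), through the last second; the flat rest is still in its hole and no other thing has moved 30 mm (value of joint vee_section between 0.034 and 0.046 m and value of joint vee_plunger below 0.002 m and contact force between vee_rest and the fingers above 2 N and value of joint flat_section between -0.004 and 0.004 m and value of joint flat_plunger below 0.008 m and distance of each of tape, screw_jar, screwdriver, wrench, mug, meter, relay_box from where it was at the start of the episode below 0.03 m); the arm keeps its last pose, push and grip.
It fails at once if the flat rest's plunger is pulled or its section shifted (value of joint flat_plunger above 0.01 m or value of joint flat_section above 0.006 m or value of joint flat_section below -0.006 m).
It fails at once if a bystander is knocked away (distance of any of tape, screw_jar, screwdriver, wrench, mug, meter, relay_box from where it was at the start of the episode above 0.04 m).
It also fails if it takes over 35 s, if anything falls off the work surface, if the arm or the gripper's body presses on something with over 40 N, if the wrist force passes 120 N, or if a joint passes its speed limit or range.

### The arm

A 6-joint arm with a two-finger parallel gripper is mounted at the origin on the work surface. World frame = base frame: x ahead of the robot, y to its left, z up, the work surface at z = 0. Lengths are in mm, angles in rad, forces in N, time in s.
With the tool pointing down it reaches from about 400 to 925 mm from the base axis. Payload 12.5 kg.
Tool frame: the origin (TCP) lies between the finger pads; the fingertips stand 11 mm ahead of it and the grasp point (between the pads) lies 8 mm behind it (env.tip_extent is the distance from the TCP to the fingertips, in mm); x points along the fingers, z is the direction in which the jaws open and shut, and the axes are right-handed (so a half turn about x gives the same grasp; the last joint's range is limited). The gripper opens to 95 mm and grips with 3 to 60 N. Pads are 20 mm wide; open, the fingers measure 119 mm over their backs; the gripper's body (75 mm by 180 mm) begins 59 mm behind the grasp point.
Start: joints at [1.056, 0.491, 1.559, -0, 1.092, -0.106], TCP at [248.429, 573.526, 196.261] pointing down, gripper open.
Joint ranges: [-3.1, 3.1], [-0.84, 2.19], [0.05, 2.79], [-1.13, 4.28], [0.06, 2.93], [-2.69, 2.69]. Speed limits (rad/s): [2.22, 2.22, 2.79, 3.14, 3.14, 3.14].

### API

Orientations are given as [roll, pitch, yaw] about the fixed x, y, z axes, in that order (R = Rz(yaw) Ry(pitch) Rx(roll)).
In Python, from cell import status, imaging, env gives the robot as it stands. The module is installed in compiled form; this text tells all that it offers.
- The arm moves only by the tool apply_moves, never from a script. Its argument "increments" is a list of rows, each a list of 5 numbers: the closure, from 0 (fully open) to 1 (shut), then the shift along the tool's x, y, z in mm, then the turn about the tool's x in degrees. A call has 1 to 10 rows; each row shifts and turns the commanded pose from where the row before left it, along the tool's axes as they then stand; what a row does not reach is not made up. A row lasts 1/10 s, in which the tool goes at most 50 mm and 8.59 degrees, less where a joint would pass 70% of its speed; a pose out of reach is approached as far as the arm can. A call with a gripper value outside its range is refused whole. The fingers move at their own pace and stop on an object; the grip force is fixed at half the most. Time passes only in rows, so rows that do not move let the fingers close. It gives the time, the measured TCP pose, the force and the opening at its end, in the units of the state.
- status.state(): the state, without advancing time (a new reading comes with each control period).
- imaging.read_camera(name): name is "side" or "top" or "wrist"; returns a dict with "pixels" (384x512x3 uint8, red, green, blue), "fovy" (degrees; the focal length in pixels is half the picture's height over the tangent of half this angle, whatever the lens; pixels are square), "cx", "cy" (the principal point, pixels), "distortion" ([k1, k2, p1, p2, k3] as OpenCV has them; the pictures are not rectified), "R" (3x3) and "t" (3): a world point X has camera coordinates R X + t. Camera axes: x right, y down, z forward; pixel columns grow to the right and rows downward; lengths in mm; the calibration is good to about 2 mm. A picture is of the moment at which its call begins. There is no depth.
- env.job_done(): hands the job in, once; it reports no verdict.
The state is a dict: "t": time; "joints": joint angles; "qvel": joint speeds; "tau": joint torques, N m; "eef_pos": TCP position; "tcp_rot": TCP orientation; "ft_force": force on the tool from outside, world axes, zero at the start; "moment": the same for the moment, N m; "opening": opening from 0.0 (shut) to 1.0 (fully open).
Only numpy, scipy, OpenCV 4.12 (cv2) and the standard library are available. Lean on these libraries where they do the work, as an engineer would, in place of code of your own. Each camera call takes 0.05 s, during which the arm holds its last target. There are 200 camera calls.

## Working session

There is one attempt and no reset: what is moved stays moved. The work goes in short steps, Python scripts to look and compute and a tool call to move; the robot and the scene stay as the last step left them, time stands still between calls to the robot, and variables do not carry over. Pictures are saved under pics/ and viewed, about 8 in all and at most 12, crops included, and the job is handed in when it is done.

Besides the shell and the picture viewer there is one more tool, called after "Request:" by a JSON object that holds its "method" and its "body", one argument or row to a line. apply_moves: Moves the arm, as the interface text tells. Its arguments: {"type":"object","properties":{"increments":{"type":"array"}},"required":["increments"]}

```bash
mkdir -p pics
cat > h.py <<'E'
import numpy as np, cv2
from cell import status, imaging, env
def cam(n):
    c=imaging.read_camera(n); f=192/np.tan(np.radians(c['fovy'])/2)
    c['K']=np.array([[f,0,c['cx']],[0,f,c['cy']],[0,0,1.]]); c['D']=np.array(c['distortion'],float)
    c['R']=np.array(c['R']);c['t']=np.array(c['t']).ravel(); return c
def ray(c,uv):
    p=cv2.undistortPoints(np.array([[uv]],float),c['K'],c['D'])[0,0]
    return -c['R'].T@c['t'], c['R'].T@np.array([p[0],p[1],1.])
def onz(c,uv,z):
    o,d=ray(c,uv); return o+d*(z-o[2])/d[2]
def proj(c,X):
    return cv2.projectPoints(np.array(X,float).reshape(-1,3),cv2.Rodrigues(c['R'])[0],c['t'],c['K'],c['D'])[0].reshape(-1,2)
def tri(c1,a,c2,b):
    o,d=ray(c1,a);p,e=ray(c2,b); s=np.linalg.lstsq(np.stack([d,-e],1),p-o,rcond=None)[0]
    return (o+d*s[0]+p+e*s[1])/2, np.linalg.norm(o+d*s[0]-p-e*s[1])
def save(c,n): cv2.imwrite('pics/'+n+'.png',c['pixels'][:,:,::-1])
E
python3 - <<'E'
from h import *
ims=[cam(n) for n in('top','side')]
cv2.imwrite('pics/a.png',cv2.resize(np.vstack([c['pixels'] for c in ims]),None,fx=.78,fy=.78)[:,:,::-1])
for c in ims: print(-c['R'].T@c['t'],c['R'][2],c['fovy'],c['D'])
save(ims[0],'top0');save(ims[1],'side0')
print(status.state(), env.tip_extent)
E
```

```text
[ 4.89217990e+02 -8.29315212e-01  1.22445538e+03] [ 0.07448941  0.00603822 -0.99720352] 51.27801302876519 [0.00562938 0.         0.         0.         0.        ]
[  51.99754864 -804.48960037  628.4549494 ] [ 0.49300619  0.71933468 -0.48938995] 54.82938803058019 [-0.02626103  0.          0.          0.          0.        ]
{'t': 0.1, 'joints': array([ 1.05641858e+00,  4.91486544e-01,  1.55939246e+00,  3.06072295e-05,
        1.09169757e+00, -1.05613819e-01]), 'qvel': array([ 2.62307694e-06, -1.45657349e-03, -1.45442083e-05, -6.16567337e-04,
        6.70100209e-04,  2.23423009e-04]), 'tau': array([ 2.60492481e-03, -6.13628840e+01, -2.58606559e+01,  6.94008241e-02,
        4.69811994e-02, -3.24148482e-05]), 'eef_pos': array([248.28640355, 573.31235549, 195.7267463 ]), 'tcp_rot': array([ 3.00839485,  1.56981203, -2.11277218]), 'ft_force': array([ 0.13615797, -1.14622194,  0.27250859]), 'moment': array([ 0.00680545, -0.06448011, -0.03384298]), 'opening': 1.004576526902468} 11.0
```

View pics/top0.png

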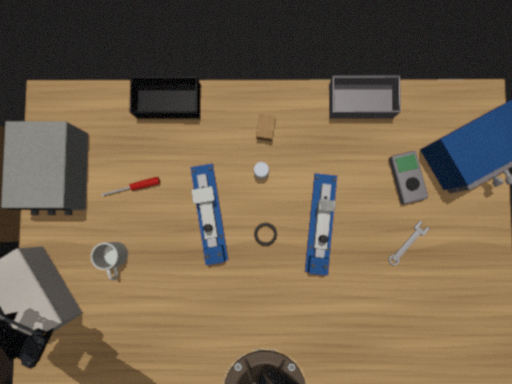

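View pics/side0.png

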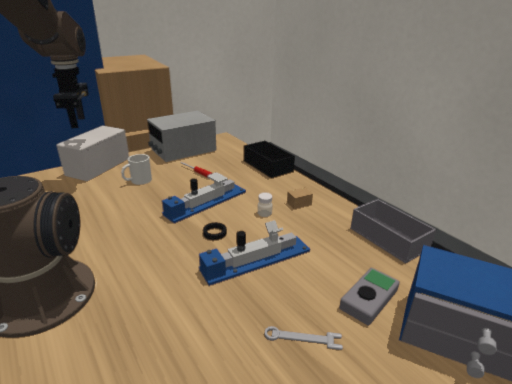

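The top view shows two rests: knobs near (208,228) and (323,240), heads at (203,195) and (327,205). The right one, nearer in the side view, seems to have the V. I'll measure both and zoom in on the heads.

Run:
```python
from h import *
T=cam('top');S=cam('side')
def blk(c,x0,y0,x1,y1,th=45):
    p=c['pixels'][y0:y1,x0:x1].max(2)<th
    n,l,s,ce=cv2.connectedComponentsWithStats(p.astype('uint8'))
    return [(s[i][:5]+np.array([x0,y0,0,0,0]),ce[i]+[x0,y0]) for i in range(1,n) if s[i][4]>15]
kt=blk(T,300,215,345,262);ks=blk(S,228,222,255,255);print(kt,ks)
a=kt[0][1];b=ks[0][1]
print('knob tri',tri(T,a,S,b), 'onz', onz(T,a,100))
hsv=cv2.cvtColor(T['pixels'],cv2.COLOR_RGB2HSV)
m=((hsv[...,0]>100)&(hsv[...,0]<125)&(hsv[...,1]>150)&(hsv[...,2]>60)).astype('uint8')
m[:,:295]=0;m[:,345:]=0;m[:165]=0;m[280:]=0
pts=np.argwhere(m)[:,::-1]
w=np.array([onz(T,p,12)[:2] for p in pts.astype(float)])
print(cv2.minAreaRect(w.astype('float32')), cv2.boxPoints(cv2.minAreaRect(w.astype('float32'))))
top=cv2.resize(T['pixels'][160:280,180:350],None,fx=4,fy=4,interpolation=2)[:280]
sd=cv2.resize(S['pixels'][160:285,155:320],None,fx=4,fy=4,interpolation=2)
cv2.imwrite('pics/b.png',cv2.resize(sd,(660,500))[:,:,::-1])
```

```text
[] [(array([237, 232,   8,  15, 109]), array([240.58715596, 238.98165138]))]Traceback (most recent call last):
  File "<stdin>", line 8, in <module>
IndexError: list index out of range
```

Run:
```python
from h import *
T=cam('top');S=cam('side')
def blk(c,x0,y0,x1,y1,th=45):
    p=c['pixels'][y0:y1,x0:x1].max(2)<th
    n,l,s,ce=cv2.connectedComponentsWithStats(p.astype('uint8'))
    return [(s[i][:5]+np.array([x0,y0,0,0,0]),ce[i]+[x0,y0]) for i in range(1,n) if s[i][4]>15]
kt=blk(T,312,228,335,250,70);ks=blk(S,228,222,255,255);print(kt,ks)
a=kt[0][1] if kt else (323,240);b=ks[0][1]
print('knob tri',tri(T,a,S,b), 'onz', onz(T,a,100))
hsv=cv2.cvtColor(T['pixels'],cv2.COLOR_RGB2HSV)
m=((hsv[...,0]>100)&(hsv[...,0]<125)&(hsv[...,1]>150)&(hsv[...,2]>60)).astype('uint8')
m[:,:295]=0;m[:,345:]=0;m[:165]=0;m[280:]=0
pts=np.argwhere(m)[:,::-1]
w=np.array([onz(T,p,12)[:2] for p in pts.astype(float)])
r=cv2.minAreaRect(w.astype('float32'));print(r, cv2.boxPoints(r))
sd=cv2.resize(S['pixels'][160:285,155:320],(660,500),interpolation=2)
cv2.imwrite('pics/b.png',sd[:,:,::-1])
```

```text
[(array([319, 236,   9,   7,  48]), array([322.95833333, 238.9375    ]))] [(array([237, 232,   8,  19, 123]), array([240.57723577, 239.94308943]))]
knob tri (array([ 453.80778215, -166.68615798,   79.94618017]), np.float64(1.7924372789104484)) onz [ 453.67060617 -163.32953308  100.        ]
((497.1439208984375, -169.01739501953125), (63.19621276855469, 295.5588073730469), 83.84093475341797) [[ 346.8274  -184.578  ]
 [ 640.6802  -216.28824]
 [ 647.46045 -153.45679]
 [ 353.60767 -121.74655]]
```

View pics/b.png

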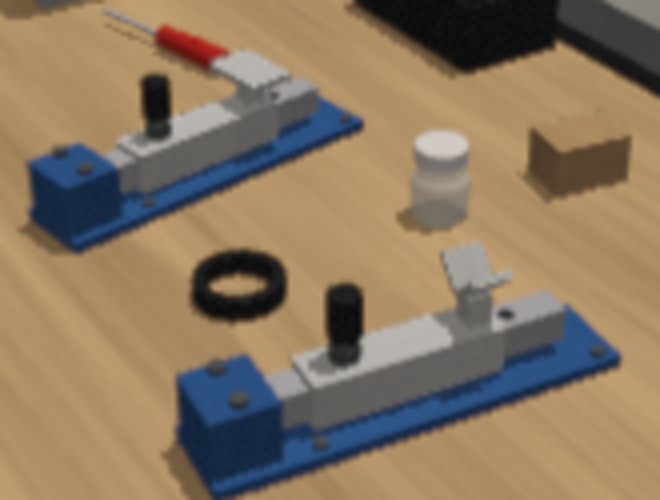

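The side view confirms it: the near rest (y<0) carries the V and the far one the flat plate. The plate axis and knob agree at about (453,-164), with out at a yaw of about -6.2°. Next I'll plan the approach.

```bash
cat > rel.py <<'E'
from h import *
from scipy.spatial.transform import Rotation as Ro
import sys
s=status.state(); R=Ro.from_euler('xyz',s['tcp_rot']).as_matrix()
print('t',s['t'],'p',s['eef_pos'].round(1),'F',s['ft_force'].round(1),'op',round(s['opening'],3),'q',s['joints'].round(2))
print(R.round(3))
print('z yaw deg',np.degrees(np.arctan2(R[1,2],R[0,2])))
for a in sys.argv[1:]:
    g=np.array(eval(a),float); print(a,'tool shift',(R.T@(g-s['eef_pos'])).round(1))
E
python3 rel.py "[453,-164,196]"
```

```text
t 0.3 p [248.4 573.4 196.1] F [ 0.7  0.1 -0. ] op 0.997 q [ 1.06  0.49  1.56 -0.    1.09 -0.11]
[[-0.    -0.918  0.398]
 [-0.     0.398  0.918]
 [-1.     0.    -0.   ]]
z yaw deg 66.57657157467995
[453,-164,196] tool shift [ 2.000e-01 -4.809e+02 -5.953e+02]
```

Request:
{"method": "apply_moves", "body": {
  "increments": [
    [0, 0, 0, 0, 8.1],
    [0, 0, 0, 0, 8.1],
    [0, 0, 0, 0, 8.1],
    [0, 0, 0, 0, 8.1],
    [0, 0, 0, 0, 8.1],
    [0, 0, 0, 0, 8.1],
    [0, 0, 0, 0, 8.1],
    [0, 0, 0, 0, 8.1],
    [0, 0, 0, 0, 8],
    [0, 0, 0, 0, 0]
  ]
}}

```text
t: 1.3
eef_pos: [248.4, 573.5, 196.2]
tcp_rot: [-1.39, 1.571, -1.501]
ft_force: [-0.1, 0.4, -1.3]
opening: 1.001
```

```bash
python3 rel.py "[500,200,196]"
```

```text
t 1.3 p [248.4 573.5 196.2] F [-0.1  0.4 -1.3] op 1.001 q [ 1.06  0.49  1.56 -0.    1.09  1.17]
[[ 0.     0.11   0.994]
 [-0.     0.994 -0.11 ]
 [-1.    -0.     0.   ]]
z yaw deg -6.3438325018991115
[500,200,196] tool shift [ 2.000e-01 -3.434e+02  2.913e+02]
```

Request:
{"method": "apply_moves", "body": {
  "increments": [
    [0, 0, -34.3, 29.1, 0],
    [0, 0, -34.3, 29.1, 0],
    [0, 0, -34.3, 29.1, 0],
    [0, 0, -34.3, 29.1, 0],
    [0, 0, -34.3, 29.1, 0],
    [0, 0, -34.3, 29.1, 0],
    [0, 0, -34.3, 29.1, 0],
    [0, 0, -34.3, 29.1, 0],
    [0, 0, -34.3, 29.1, 0],
    [0, 0, -34.3, 29.1, 0]
  ]
}}

```text
t: 2.3
eef_pos: [501.4, 199.3, 196.4]
tcp_rot: [0.628, 1.57, 0.524]
ft_force: [0.3, 0.6, 0.6]
opening: 1.003
```

```bash
python3 rel.py "[453,-164,196]"
```

```text
t 2.3 p [501.4 199.3 196.4] F [0.3 0.6 0.6] op 1.003 q [0.26 0.37 1.77 0.   1.   0.36]
[[ 0.     0.104  0.995]
 [ 0.     0.995 -0.104]
 [-1.     0.     0.   ]]
z yaw deg -5.949261996962606
[453,-164,196] tool shift [ 3.000e-01 -3.664e+02 -1.040e+01]
```

Request:
{"method": "apply_moves", "body": {
  "increments": [
    [0, 0, -41, -1, 0],
    [0, 0, -41, -1, 0],
    [0, 0, -41, -1, 0],
    [0, 0, -41, -1, 0],
    [0, 0, -41, -1, 0],
    [0, 0, -41, -1, 0],
    [0, 0, -41, -1, 0],
    [0, 0, -41, -1, 0],
    [0, 0, -38, -1, 0],
    [0, 0, 0, 0, 0]
  ]
}}

```text
t: 3.3
eef_pos: [451.6, -165.3, 196.2]
tcp_rot: [-0.892, 1.57, -1.0]
ft_force: [-0.9, 0.0, 0.5]
opening: 1.003
```

```bash
python3 rel.py "[453,-164,150]"
python3 - <<'E'
from h import *
c=cam('wrist'); save(c,'w1'); print(-c['R'].T@c['t'],c['R'][2]); print(proj(c,[[453,-164,103.5],[452.4,-164.2,52.5],[547,-174.5,80]]))
E
```

```text
t 3.3 p [ 451.6 -165.3  196.2] F [-0.9  0.   0.5] op 1.003 q [-0.49  0.29  1.9  -0.    0.95 -0.38]
[[ 0.     0.108  0.994]
 [-0.001  0.994 -0.108]
 [-1.    -0.001  0.   ]]
z yaw deg -6.179009549301363
[453,-164,150] tool shift [46.2  1.5  1.3]
[459.54192812 -86.57158753 385.2762628 ] [-0.02983374 -0.2791964  -0.95977045]
[[259.20016351 178.11184452]
 [258.39427947 165.85735377]
 [352.98436075 172.29600954]]
```

View pics/w1.png

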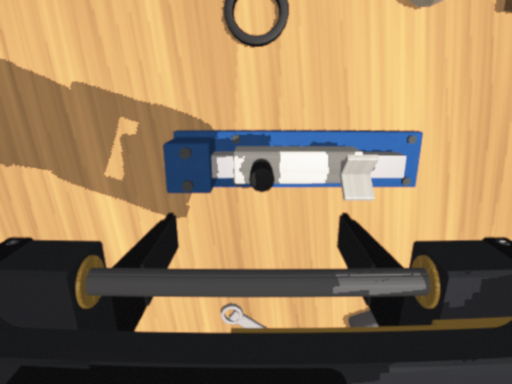

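The wrist view shows the V rest under the open fingers, with the knob around (262,176) and the V at (358,177). The knob is a few pixels off the prediction, so I'll refine it.

Run:
```python
from h import *
c=cam('wrist')
x0,y0=240,150
p=(c['pixels'][150:200,240:290].max(2)<45).astype('uint8')
n,l,s,ce=cv2.connectedComponentsWithStats(p)
for i in range(1,n):
  if s[i][4]>30: print(s[i],ce[i]+[240,150],onz(c,ce[i]+[240,150],88))
print(onz(c,(263,180),103.5))
hs=cv2.cvtColor(c['pixels'],cv2.COLOR_RGB2HSV)
m=((hs[...,2]>150)&(hs[...,1]<50)).astype('uint8');m[:,:205]=0;m[:,335:]=0;m[:140]=0;m[195:]=0
ys=np.argwhere(m); 
for u in (285,300,315,330):
  v=ys[ys[:,1]==u][:,0]; print(u,v.min(),v.max(),onz(c,(u,v.min()),52.5)[:2],onz(c,(u,v.max()),52.5)[:2])
```

```text
[ 11  12  23  30 495] [262.32323232 176.60808081] [ 455.8153059  -165.15358601   88.        ]
[ 456.30533329 -164.28829179  103.5       ]
285 153 184 [ 482.26192011 -151.23759971] [ 479.37663949 -185.82172356]
300 153 184 [ 498.29879093 -152.94619359] [ 495.86560238 -187.59936903]
315 153 184 [ 514.37105959 -154.64991383] [ 512.39090781 -189.38123085]
330 155 188 [ 530.39284355 -158.53907978] [ 528.76931744 -195.80702839]
```

Request:
{"method": "apply_moves", "body": {
  "increments": [
    [0, 20, 0.7, 3.9, 0],
    [0, 20, 0, 0, 0],
    [0, 20, 0, 0, 0],
    [0, 20, 0, 0, 0],
    [0, 18, 0, 0, 0],
    [0, 16, 0, 0, 0],
    [0, 0, 0, 0, 0],
    [0, 0, 0, 0, 0]
  ]
}}

```text
t: 4.2
eef_pos: [456.1, -160.8, 82.5]
tcp_rot: [2.289, 1.57, 2.183]
ft_force: [0.6, 0.2, 1.0]
opening: 1.005
```

```bash
python3 rel.py "[455.5,-165,82]"
python3 - <<'E'
from h import *
c=cam('side'); w=cam('wrist')
a=cv2.resize(c['pixels'][170:290,170:330],(640,480),interpolation=2)
cv2.imwrite('pics/s2.png',a[:,:,::-1]); save(w,'w2')
E
```

```text
t 4.2 p [ 456.1 -160.8   82.5] F [0.6 0.2 1. ] op 1.005 q [-0.48  0.46  2.02  0.    0.66 -0.37]
[[-0.     0.106  0.994]
 [ 0.     0.994 -0.106]
 [-1.     0.    -0.   ]]
z yaw deg -6.085372971519105
[455.5,-165,82] tool shift [ 0.5 -4.3 -0.2]
```

View pics/s2.png

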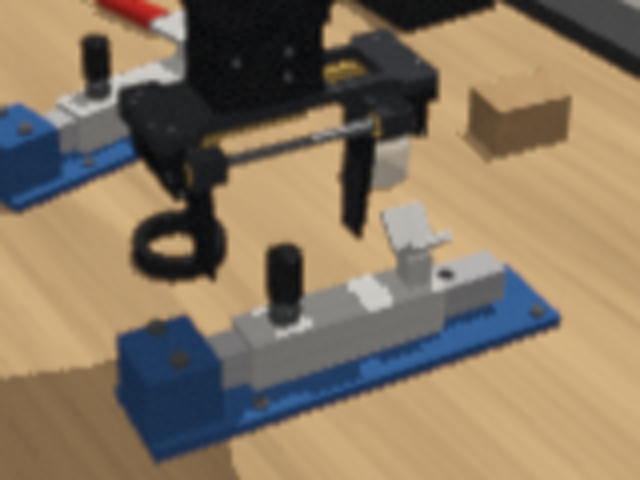

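The side view shows the fingers apparently behind or above the knob (tips near full-image pixels (223,239) and (259,229), knob at (241,237)). I'll check this against the projection.

Run:
```python
from h import *
c=cam('side');T=cam('top');w=cam('wrist');s=status.state()
p=s['eef_pos'];o=np.array([.994,-.107,0]);print(p)
for k in(-50,50): print('tip',proj(c,p+o*k-[0,0,11]))
for z in (69.5,103.5): print('knob',z,proj(c,[455.5,-165,z]),proj(T,[455.5,-165,z]))
print('tip tri', proj(T,p))
big=np.zeros((480,800,3),'uint8')
big[:,:400]=cv2.resize(T['pixels'][190:290,280:363],(400,480),interpolation=2)
big[:300,400:]=cv2.resize(w['pixels'],(400,300))
cv2.imwrite('pics/c.png',big[:,:,::-1])
```

```text
[ 456.18590815 -161.5669095    82.91645559]
tip [[221.75775326 246.65720086]]
tip [[257.34240909 236.05420515]]
knob 69.5 [[240.44006123 242.78952505]] [[321.99256266 237.95823469]]
knob 103.5 [[240.40811896 231.66309938]] [[323.73377843 238.31762751]]
tip tri [[321.45282772 237.85361848]]
```

View pics/c.png

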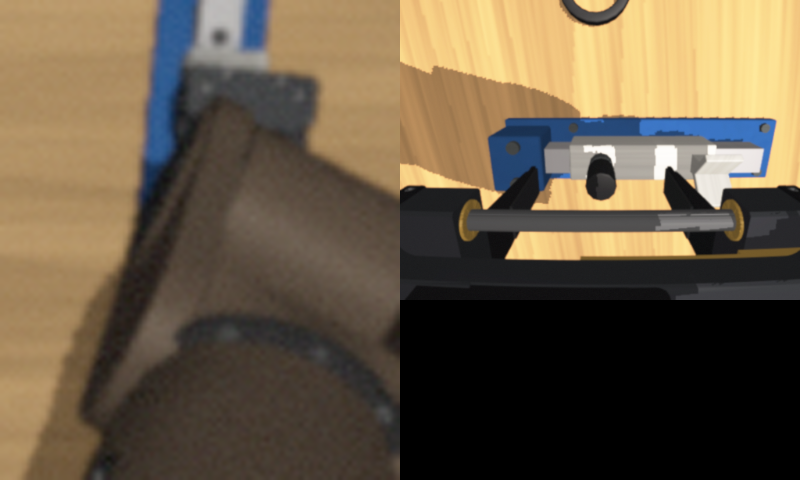

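Run:
```python
from h import *
c=cam('side');w=cam('wrist');s=status.state();p=s['eef_pos'];o=np.array([.994,-.107,0]);print(p)
for a,b in(((223,238.7),(173,216)),((258.8,228.7),(343,216))): print(tri(c,a,w,b))
for dz in (-11,8): print(dz,proj(w,[p-o*50+[0,0,dz],p+o*50+[0,0,dz]]))
print('knob',proj(w,[[455.5,-165,69.5],[455.5,-165,103.5]]))
im=w['pixels'][150:300,140:380]
cv2.imwrite('pics/d.png',cv2.resize(im,(800,500),interpolation=2)[:,:,::-1])
```

```text
[ 456.03621644 -161.62418611   82.65850416]
(array([ 408.30796165, -152.21434555,   93.16305684]), np.float64(8.070924268064674))
(array([ 510.7161512 , -163.43760912,   90.27816338]), np.float64(3.0174055141313616))
-11 [[184.84728481 212.04671543]
 [330.97172407 211.94094293]]
8 [[178.20892825 223.21839187]
 [337.75207657 223.09817454]]
knob [[257.6676539  215.53720124]
 [257.7640927  237.43961789]]
```

View pics/d.png

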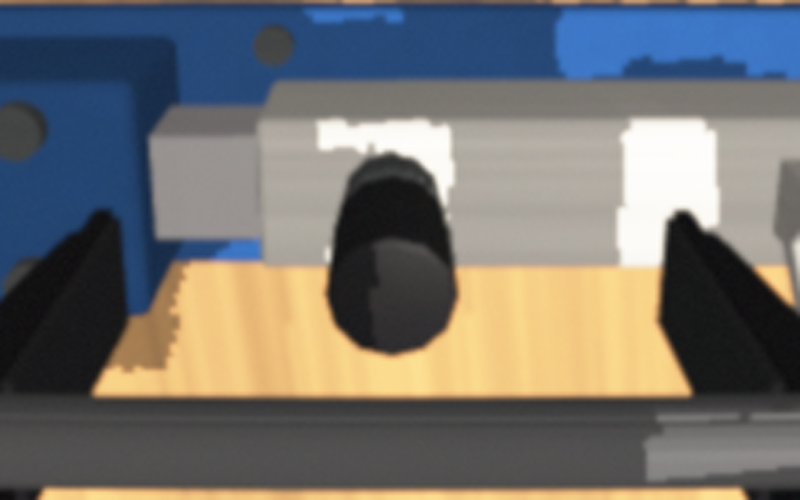

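The knob projects where expected, but the open fingertips look about 20–25 mm higher than the nominal tip. The fingers may advance as they close, so I'll centre in y, half close and look again.

Request:
{"method": "apply_moves", "body": {
  "increments": [
    [0.3, 0, -3.6, 0, 0],
    [0.6, 0, 0, 0, 0],
    [0.6, 0, 0, 0, 0],
    [0.6, 0, 0, 0, 0],
    [0.6, 0, 0, 0, 0],
    [0.6, 0, 0, 0, 0]
  ]
}}

```text
t: 5.15
eef_pos: [455.5, -165.1, 82.2]
tcp_rot: [1.891, 1.571, 1.783]
ft_force: [0.3, -0.2, 0.1]
opening: 0.549
```

```bash
python3 rel.py "[455.5,-165,82]"|head -1
python3 - <<'E'
from h import *
c=cam('side'); w=cam('wrist');p=status.state()['eef_pos'];o=np.array([.994,-.107,0])
print(proj(c,[p-o*19-[0,0,11],p+o*19-[0,0,11]]),proj(w,[p-o*19-[0,0,11],p+o*19-[0,0,11]]))
a=cv2.resize(c['pixels'][200:260,205:285],(400,300),interpolation=2)
b=cv2.resize(w['pixels'][150:300,140:380],(800,300),interpolation=2)[:,200:600]
cv2.imwrite('pics/e.png',np.hstack([a,b])[:,:,::-1])
E
```

```text
t 5.15 p [ 455.5 -165.1   82.2] F [ 0.3 -0.2  0.1] op 0.549 q [-0.48  0.46  2.02  0.    0.66 -0.38]
[[233.63545705 244.30827828]
 [247.18076143 240.25243052]] [[230.21426524 212.12617149]
 [285.92895375 212.09394897]]
```

View pics/e.png

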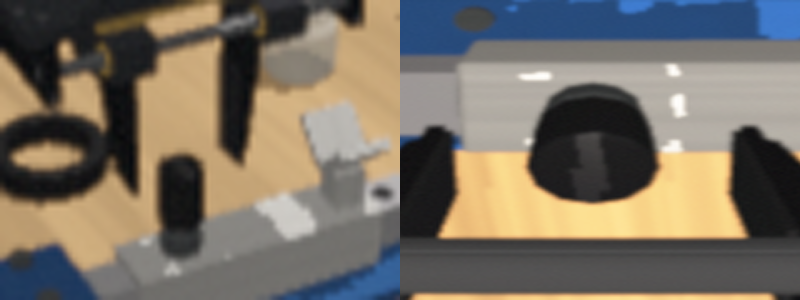

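The tips look like they sit near z≈90, about 20 mm above nominal. A TCP at z≈73 works either way, because nominal tips at 62 still clear the section top at 52.5. I'll lower to that and grip.

Request:
{"method": "apply_moves", "body": {
  "increments": [
    [0.5, 5, 0, 0, 0],
    [0.5, 4.2, 0, 0, 0],
    [0.5, 0, 0, 0, 0],
    [0.7, 0, 0, 0, 0],
    [0.85, 0, 0, 0, 0],
    [1, 0, 0, 0, 0],
    [1, 0, 0, 0, 0],
    [1, 0, 0, 0, 0],
    [1, 0, 0, 0, 0],
    [1, 0, 0, 0, 0]
  ]
}}

```text
t: 6.25
eef_pos: [455.5, -165.2, 73.0]
tcp_rot: [0.172, 1.571, 0.064]
ft_force: [0.1, -0.9, -0.2]
opening: 0.243
```

```bash
python3 rel.py "[455.5,-165,82]"|head -1
python3 - <<'E'
from h import *
c=cam('side'); w=cam('wrist')
a=cv2.resize(c['pixels'][200:260,205:285],(400,300),interpolation=2)
b=cv2.resize(w['pixels'][150:300,140:380],(800,300),interpolation=2)[:,200:600]
cv2.imwrite('pics/f.png',np.hstack([a,b])[:,:,::-1])
E
```

```text
t 6.25 p [ 455.5 -165.2   73. ] F [ 0.1 -0.9 -0.2] op 0.243 q [-0.48  0.48  2.02  0.    0.64 -0.38]
```

View pics/f.png

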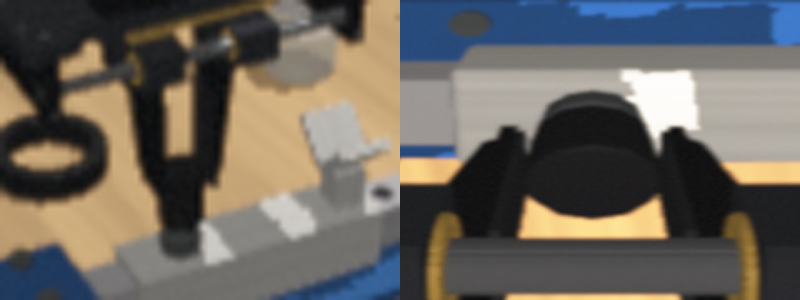

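The fingers hold the knob at an opening of about 23 mm, which matches its 24 mm diameter, with no side load. Now I'll pull up 9.5 mm.

Request:
{"method": "apply_moves", "body": {
  "increments": [
    [1, -2.5, 0, 0, 0],
    [1, -2.5, 0, 0, 0],
    [1, -2.5, 0, 0, 0],
    [1, -2, 0, 0, 0],
    [1, 0, 0, 0, 0],
    [1, 0, 0, 0, 0],
    [1, 0, 0, 0, 0]
  ]
}}

```text
t: 7.05
eef_pos: [455.3, -165.1, 82.3]
tcp_rot: [2.639, 1.57, 2.53]
ft_force: [1.2, -1.1, -9.0]
opening: 0.244
```

```bash
for i in 1 2; do python3 rel.py "[455.5,-165,82]"|head -1;done
python3 - <<'E'
from h import *
for n in('side','wrist'):
  c=cam(n);save(c,'g_'+n)
  b=c['pixels'];x,y=(228,222) if n=='side' else (250,190)
E
```

```text
t 7.05 p [ 455.3 -165.1   82.3] F [ 1.2 -1.1 -9. ] op 0.244 q [-0.48  0.46  2.02  0.    0.67 -0.38]
t 7.05 p [ 455.3 -165.1   82.3] F [ 1.2 -1.1 -9. ] op 0.244 q [-0.48  0.46  2.02  0.    0.67 -0.38]
```

About 9 N is holding it up, consistent with 14.5 mm of lift and no slip. Now I'll slide out 40 mm.

Request:
{"method": "apply_moves", "body": {
  "increments": [
    [1, 0, 0, 7, 0],
    [1, 0, 0, 8, 0],
    [1, 0, 0, 8, 0],
    [1, 0, 0, 8, 0],
    [1, 0, 0, 7, 0],
    [1, 0, 0, 2, 0],
    [1, 0, 0, 0, 0],
    [1, 0, 0, 0, 0],
    [1, 0, 0, 0, 0]
  ]
}}

```text
t: 8.05
eef_pos: [495.4, -169.5, 82.7]
tcp_rot: [-0.009, 1.57, -0.118]
ft_force: [1.7, -1.3, -8.5]
opening: 0.243
```

```bash
python3 rel.py "[495.1,-169.3,82.3]"
```

```text
t 8.05 p [ 495.4 -169.5   82.7] F [ 1.7 -1.3 -8.5] op 0.243 q [-0.46  0.5   1.92  0.    0.72 -0.35]
[[ 0.001  0.108  0.994]
 [-0.     0.994 -0.108]
 [-1.    -0.     0.001]]
z yaw deg -6.2276339685615945
[495.1,-169.3,82.3] tool shift [ 0.4  0.2 -0.3]
```

The TCP moved 40.3 mm. Next I'll lower 5.5 mm to about 9 mm and read the force: pulled up by me means it is in the hole, pushing back means it is on the bar.

Request:
{"method": "apply_moves", "body": {
  "increments": [
    [1, 2, 0, 0, 0],
    [1, 2, 0, 0, 0],
    [1, 1.5, 0, 0, 0],
    [1, 0, 0, 0, 0],
    [1, 0, 0, 0, 0],
    [1, 0, 0, 0, 0]
  ]
}}

```text
t: 8.65
eef_pos: [495.3, -169.5, 77.2]
tcp_rot: [0.018, 1.57, -0.091]
ft_force: [1.8, 0.1, -3.1]
opening: 0.239
```

The spring follows freely below bar level, so the pin is in the hole. Now I'll press it home in steps.

Request:
{"method": "apply_moves", "body": {
  "increments": [
    [1, 2, 0, 0, 0],
    [1, 2, 0, 0, 0],
    [1, 1, 0, 0, 0],
    [1, 0, 0, 0, 0],
    [1, 0, 0, 0, 0],
    [1, 0, 0, 0, 0]
  ]
}}

```text
t: 9.25
eef_pos: [495.3, -169.5, 72.1]
tcp_rot: [0.072, 1.571, -0.037]
ft_force: [1.3, 1.4, 0.8]
opening: 0.244
```

Request:
{"method": "apply_moves", "body": {
  "increments": [
    [1, 1.5, 0, 0, 0],
    [1, 1.5, 0, 0, 0],
    [1, 1, 0, 0, 0],
    [1, 0, 0, 0, 0],
    [1, 0, 0, 0, 0],
    [1, 0, 0, 0, 0]
  ]
}}

```text
t: 9.85
eef_pos: [495.4, -169.5, 68.1]
tcp_rot: [-0.115, 1.57, -0.224]
ft_force: [0.9, 1.3, 4.4]
opening: 0.24
```

Request:
{"method": "apply_moves", "body": {
  "increments": [
    [1, 0.5, 0, 0, 0],
    [1, 0.5, 0, 0, 0],
    [1, 0, 0, 0, 0],
    [1, 0, 0, 0, 0],
    [1, 0, 0, 0, 0]
  ]
}}

```text
t: 10.35
eef_pos: [495.7, -169.6, 67.9]
tcp_rot: [-0.24, 1.569, -0.349]
ft_force: [-0.5, 3.7, 15.9]
opening: 0.245
```

That is a firm stop at z≈68: 16 N with no further travel, 5 mm below the rest height as expected. One last look before I hand in.

```bash
python3 - <<'E'
from h import *
c=cam('side');a=cv2.imread('pics/side0.png')[:,:,::-1]
f=lambda i:cv2.resize(i[165:285,150:330],(600,400),interpolation=2)
cv2.imwrite('pics/z.png',np.vstack([f(a),f(c['pixels'])])[200:,:,::-1])
d=np.abs(a.astype(int)-c['pixels']).max(2)>60
n,l,s,ce=cv2.connectedComponentsWithStats(d.astype('uint8'));print([x for x in s.tolist()[1:] if x[4]>25])
E
python3 rel.py|head -1
```

```text
[[93, 0, 191, 162, 11439], [29, 101, 5, 7, 27], [28, 125, 75, 68, 1196], [248, 157, 27, 14, 144], [217, 164, 78, 84, 2675], [14, 171, 20, 5, 36], [71, 180, 10, 17, 70], [41, 198, 40, 72, 1018], [279, 217, 17, 18, 131], [267, 229, 14, 14, 85], [236, 230, 10, 21, 175], [281, 246, 12, 6, 28], [47, 302, 20, 13, 40]]
t 10.4 p [ 495.7 -169.6   67.9] F [-0.4  2.4 15.3] op 0.246 q [-0.46  0.52  1.94  0.    0.68 -0.35]
```

View pics/z.png

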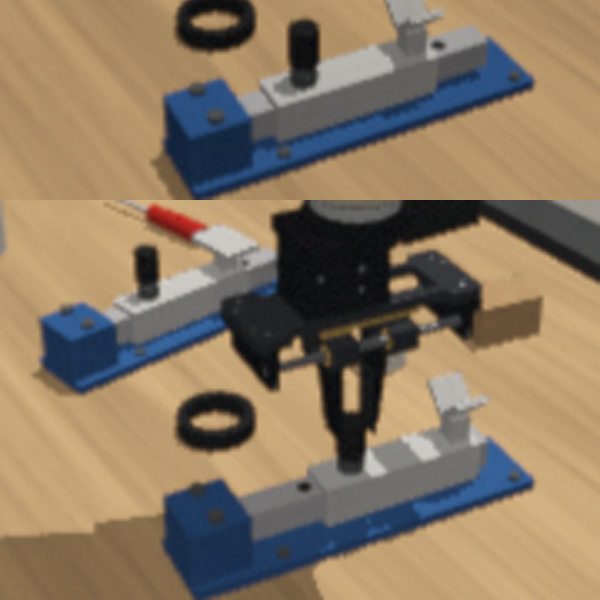

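The picture shows the section moved out one hole, with the starting hole now uncovered behind it at (303,487). The knob is held down, and the flat rest and tape have not moved. I'm handing it in.

```bash
python3 -c "
from h import *
env.job_done()"
```

```text
the job is handed in; nothing more can be done
```

The V rest's section is now one hole further out, and I handed the job in with the plunger still gripped and pressed home.

- **Pull and slide:** I lifted the plunger about 9.5 mm, to roughly 14.5 mm, against 9 N. I then slid the section out 40.3 mm as measured at the tool.
- **Pin drop:** on lowering, the plunger went freely below the height at which it would ride on the bar. At about 9 mm it still pulled down with 3 N, so the pin is in the next hole.
- **Pressed home:** it met a firm stop at about z 68 mm, 5 mm below its height at the start, with about 15 N held on it.
- **Last checks:** the final side view showed an open hole behind the section. The flat rest and tape looked unmoved, and so did the screwdriver and box as far as they were in view. The jar was mostly hidden by the gripper. I did not measure the bystanders, and the final picture left out the mug, meter and wrench. The arm stayed clear of them all.
- **Disagreement:** in the pictures the fingertips looked about 20 mm higher than the stated tip distance. I gripped about 9 mm lower than first planned, at a height that was safe either way, and the grip held.

The run took about 10.5 s.

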